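Fit a bayonet filter cell on an inspection camera and hold it home

ROBOT

A 6-joint arm with a two-finger parallel gripper is mounted at the origin on a cart in front of the work surface, level with it; the furniture and walls round the work are solid. World frame = base frame: x ahead of the robot, y to its left, z up, the work surface at z = 0. Lengths are in m, angles in rad, forces in N, time in s.
With the tool pointing down it reaches from about 0.425 to 0.95 m from the base axis. Payload 3.5 kg.
Tool frame: the origin (TCP) lies midway between the tips of the shut fingers; the grasp point (between the pads) lies 19 mm behind it (robot.hold_point_z is the x of the grasp point in the tool frame, in m); x points along the fingers, y is the direction in which the jaws open and shut, and the axes are right-handed (so a half turn about x gives the same grasp; the last joint's range is limited). The gripper opens to 85 mm and grips with 20 to 120 N. Pads are 22 mm wide; open, the fingers measure 114 mm over their backs; the gripper's body (76 mm by 85 mm) begins 54 mm behind the grasp point. The pads swing forward as they close: fully open they stand 13 mm farther back than shut.
Start: joints at [1.031, 0.286, 1.577, -0, 1.279, -0.15], TCP at [0.256, 0.624, 0.231] pointing down, gripper open.
Joint ranges: [-2.77, 2.77], [-0.9, 2.22], [0.21, 2.48], [-1.53, 4.67], [0.24, 2.81], [-2.84, 2.84]. Speed limits (rad/s): [2.79, 2.79, 3.14, 3.14, 3.14, 3.14].

INTERFACE

Orientations are given as a 3x3 rotation matrix whose columns are the frame's x, y, z axes.
In Python, from workcell import robot, eyes gives the robot as it stands.
- The arm moves only by the tool step_arm, never from a script. Its argument "series" is a list of rows, each an object with "translation": the shift along the tool's x, y, z in mm, a list of three; "rot": the turn, a rotation vector about the tool's x, y, z in rad, a list of three. In form: [{"translation": [tx, ty, tz], "rot": [rx, ry, rz]}, ...]. A call has 1 to 5 rows; each row is the pose to reach, as a shift and turn from the pose commanded when the call began, along the tool's axes at that moment; what a row does not reach only later rows make up. A row lasts 1/10 s, in which the tool goes at most 50 mm and 8.59 degrees, less where a joint would pass 70% of its speed; a pose out of reach is approached as far as the arm can. A call with a gripper value outside its range is refused whole. "jaw" is the finger opening in mm, from 0 to 85.4, set as the call begins (left out, the last holds). The fingers move at their own pace and stop on an object; the grip force is fixed at half the most. Time passes only in rows, so rows that repeat a pose let the fingers close. It gives the time, the measured TCP pose, the force and the opening at its end, in the units of the state.
- robot.get_obs(): the state, without advancing time (a new reading comes with each control period).
- eyes.capture(name): name is "scene" or "top" or "wrist"; returns the picture (384x512x3 uint8, red, green, blue); there is no depth.
- eyes.camera_info(name): a dict with "intrinsics" (3x3 intrinsics, pixels), "rvec" (rotation vector, rad) and "tvec" (3), from world to camera coordinates, as OpenCV has them. Camera axes: x right, y down, z forward; pixel columns grow to the right and rows downward; lengths in m; the calibration is good to about 2 mm. The wrist camera is an equidistant fisheye: a pixel r from the principal point sees the ray r / f radians off the axis. A picture is of the moment at which its call begins: read the wrist's pose just before it. camera_info takes no time and is no camera call; for the wrist camera it gives the pose at the moment of the call.
- robot.hand_in(): hands the job in, once; it reports no verdict.
The state is a dict: "t": time; "joints": joint angles; "joint_velocities": joint speeds; "effort": joint torques, N m; "ee_pos": TCP position; "ee_rot": TCP orientation; "wrist_force": force on the tool from outside, world axes, zero at the start; "wrist_torque": the same for the moment, N m; "grip_width": finger opening in m.
Only numpy, scipy, OpenCV 4.12 (cv2) and the standard library are available. Lean on these libraries where they do the work, as an engineer would, in place of code of your own. Each camera call takes 0.05 s, during which the arm holds its last target.

TASK

Fit the loose knurled filter cell onto the upward-looking inspection camera on the bench: set it over the spigot, turn it until the hidden keyways inside it drop over the spigot's pins, then push it fully home onto the seat against the spring ring. Do not force it (stay well under 60 N). Finish while still holding it pushed home with the gripper (it springs up if let go), and leave the other things on the bench where they are.

Things in the scene. Friction and masses are not known exactly. Their poses are not given: they have to be found in the camera images.
- filter_cell: loose round aluminium cap, 52 mm across, 42 mm high, 0.11 to 0.23 kg, dark vertical knurling, closed top with a glass window; stands open end down. Origin: centre of its underside, z up. Inside: bore 30 mm across, 34 mm deep, with three keyways 120 degrees apart over its whole depth, 7.5 mm wide, out to 40 mm across. Nothing outside shows where they are; their direction in this frame is not told
- mount_seat (a point): centre of the seat, the flat top of a steel boss of 39 mm diameter, 50 mm above the bench, on the camera's vertical axis; z up. The cell is home when its underside is on the seat, i.e. its origin is at this point
- spring_ring (a joint): spring-loaded steel ring round the boss, 41 to 53 mm diameter: its top is 6 mm above the seat at value 0 and sinks as the value grows (m); 0.006 is level with the seat, the cell home. It pushes up with 3 N at 0 and 9 N at 0.006
- solder_reel: bystander: reel of solder, 52 mm across, 18 mm high; origin at the centre of its underside
- flux_tin: bystander: round tin, 34 mm across, 22 mm high; origin at the centre of its underside
- wool_cup: bystander: round cup with metal wool, 52 mm across, 34 mm high; origin at the centre of its underside
- side_cutter: bystander: small side cutter lying flat, 37 x 125 x 10 mm; origin at the centre of its underside
- tape_roll: bystander: roll of amber tape lying flat, 66 mm across, 13 mm high; origin at the centre of its underside
- relay_board: bystander: small circuit board with relays, 38 x 70 x 15 mm; origin at the centre of its underside
- marker: bystander: felt marker lying, 13 x 132 x 13 mm; origin at the centre of its underside
- camera_mount: fixed upward-looking camera: dark body 64 x 64 mm, its top 38 mm above the bench, on an aluminium plate 110 x 90 x 8 mm; above it a boss, spring ring and spigot. Origin at the centre of its underside, on the bench; its x axis tells nothing about the pins
- cell_top (a point): centre of the cell's top, 42 mm above its underside. Turned about its axis while resting on the pins, the cell meets a place where it drops within any turn of 2.1 rad, either way; it drops within about 0.1 rad either side of dead centre. It may be let go and gripped afresh on the way
- spigot_tip (a point): top of the steel spigot, on the axis, 30 mm above the seat: 27 mm diameter, top 5.5 mm tapered to 17 mm. Three pins 120 degrees apart, 4.5 mm wide, stick out sideways to a radius of 18 mm, tops 18 mm above the seat; their direction differs each time. With its keyways off the pins the cell rests 18 mm above the seat; lined up, it drops until it meets the spring ring 6 mm above the seat
There are look-alikes about, which are no part of the job. Leave any green look-alike of the camera_mount alone.

How it is judged:
On the way:
1. the cell is over the spigot, its underside between the pins' tops and 25 mm above the spigot's tip (horizontal distance between filter_cell and mount_seat below 0.006 m and z of filter_cell in the frame of mount_seat between 0.016 and 0.055 m), for 0.1 s.
At the end, for the whole second after the job is handed in: The cell's underside is on the seat (within 1.5 mm of height, 3 mm sideways, 0.07 rad of tilt), the spring ring is pushed down at least 4.5 mm, the cell is still, and the gripper's fingers still hold it there (more than 2 N on the cell) through the last second (horizontal distance between filter_cell and mount_seat below 0.003 m and z of filter_cell in the frame of mount_seat below 0.0015 m and angle between filter_cell's own z axis and vertical below 0.07 rad and value of joint spring_ring above 0.0045 m and contact force between the fingers and filter_cell above 2 N and linear speed of filter_cell below 0.01 m/s); the arm keeps its last pose, push and grip.
It fails at once if the cell is forced: more than 60 N between the cell and the camera mount, its spigot or its ring (contact force between filter_cell and camera_mount above 60 N).
It fails at once if a bystander is moved by more than 30 mm (distance of any of solder_reel, flux_tin, wool_cup, side_cutter, tape_roll, relay_board, marker from where it was at the start of the episode above 0.03 m).
It also fails if it takes over 61 s, if anything falls off the work surface, if the arm or the gripper's body presses on something with over 40 N, if the wrist force passes 120 N, or if a joint passes its speed limit or range.

## Working session

There is one attempt and no reset: what is moved stays moved. The work goes in short steps, Python scripts to look and compute and a tool call to move; the robot and the scene stay as the last step left them, time stands still between calls to the robot, and variables do not carry over. Pictures are saved under pics/ and viewed, and the job is handed in when it is done.

Besides the shell and the picture viewer there is one more tool, called after ">>>" as name(argument=value, ...) on one line, values as JSON. step_arm: Moves the arm, as the interface text tells. Its arguments: {"type":"object","properties":{"series":{"type":"array","items":{"type":"object","properties":{"translation":{"type":"array","items":{"type":"number"}},"rot":{"type":"array","items":{"type":"number"}}}}},"jaw":{"type":"number"}},"required":["series"]}

```bash
ls; mkdir -p pics
python3 - <<'E'
from workcell import robot, eyes
import cv2, numpy as np
o=robot.get_obs(); print({k:np.round(v,3).tolist() for k,v in o.items()}); print(robot.hold_point_z)
for n in ['scene','top','wrist']:
    im=eyes.capture(n); cv2.imwrite(f'pics/{n}0.png',im[:,:,::-1]); i=eyes.camera_info(n); print(n,{k:np.round(v,4).tolist() for k,v in i.items()})
E
```

```text
pics
{'t': 0.0, 'joints': [1.031, 0.287, 1.578, -0.0, 1.279, -0.15], 'joint_velocities': [0.001, 0.002, 0.0, 0.001, 0.001, 0.001], 'effort': [0.001, -40.597, -29.263, -0.0, 0.006, -0.0], 'ee_pos': [0.256, 0.624, 0.23], 'ee_rot': [[-0.001, 0.38, 0.925], [-0.002, 0.925, -0.38], [-1.0, -0.002, -0.0]], 'wrist_force': [-0.588, 0.341, 0.192], 'wrist_torque': [0.045, -0.028, 0.023], 'grip_width': 0.086}
-0.0187
scene {'intrinsics': [[361.2773, 0.0, 256.2206], [0.0, 361.2773, 185.005], [0.0, 0.0, 1.0]], 'rvec': [1.929, -0.9781, 0.5187], 'tvec': [-0.4208, 0.2355, 0.783]}
top {'intrinsics': [[454.1624, 0.0, 260.724], [0.0, 454.1624, 193.666], [0.0, 0.0, 1.0]], 'rvec': [2.1304, -2.1329, 0.1408], 'tvec': [-0.1247, 0.5452, 1.4662]}
wrist {'intrinsics': [[297.3186, 0.0, 254.2459], [0.0, 297.3186, 189.0034], [0.0, 0.0, 1.0]], 'rvec': [-2.3791, -1.5944, -0.2525], 'tvec': [-0.673, -0.0406, 0.3807]}
```

View pics/scene0.png

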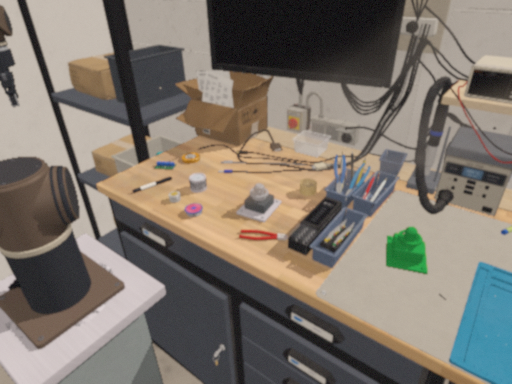

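View pics/top0.png

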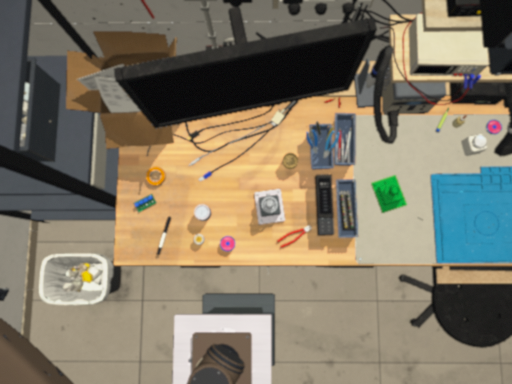

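View pics/wrist0.png

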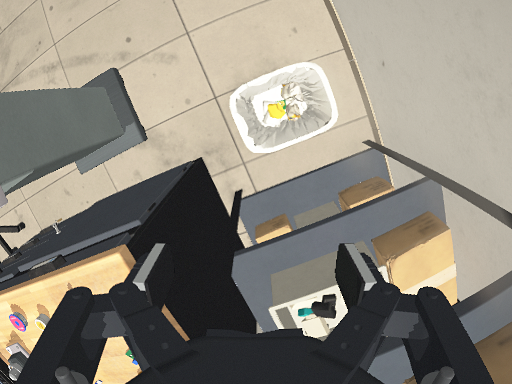

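```bash
cat > h.py <<'E'
import numpy as np, cv2
from workcell import robot, eyes
def ray(name,px,info=None):
    i=info or eyes.camera_info(name); K=np.array(i['intrinsics']); R,_=cv2.Rodrigues(np.array(i['rvec'])); t=np.array(i['tvec'])
    d=np.array([(px[0]-K[0,2])/K[0,0],(px[1]-K[1,2])/K[1,1],1.])
    if name=='wrist':
        r=np.hypot(d[0],d[1]); d=np.array([d[0]/r*np.sin(r),d[1]/r*np.sin(r),np.cos(r)]) if r>1e-9 else np.array([0,0,1.])
    return -R.T@t, R.T@d
def onplane(name,px,z,info=None):
    c,d=ray(name,px,info); return c+d*(z-c[2])/d[2]
def proj(name,P,info=None):
    i=info or eyes.camera_info(name); K=np.array(i['intrinsics']); R,_=cv2.Rodrigues(np.array(i['rvec'])); p=R@np.array(P)+np.array(i['tvec'])
    if name=='wrist':
        th=np.arctan2(np.hypot(p[0],p[1]),p[2]); s=th/np.hypot(p[0],p[1]); return K[:2,2]+K[0,0]*p[:2]*s
    return (K@p)[:2]/p[2]
E
python3 - <<'E'
from h import *
a=cv2.imread('pics/scene0.png')[140:260,120:340]; b=cv2.imread('pics/top0.png')[140:260,110:340]
cv2.imwrite('pics/c1.png',np.vstack([cv2.resize(a,(600,300),interpolation=2),cv2.resize(b,(600,300),interpolation=2)]))
for n,p,z in [('mount',(268,203),.08),('grey',(202,213),.04),('brass',(290,160),.03),('small',(198,240),.02),('whiteR',(477,143),.04)]: print(n,onplane('top',p,z).round(3))
E
```

```text
mount [ 0.508 -0.15   0.08 ]
grey [0.481 0.069 0.04 ]
brass [ 0.661 -0.224  0.03 ]
small [0.393 0.083 0.02 ]
whiteR [ 0.714 -0.848  0.04 ]
```

View pics/c1.png

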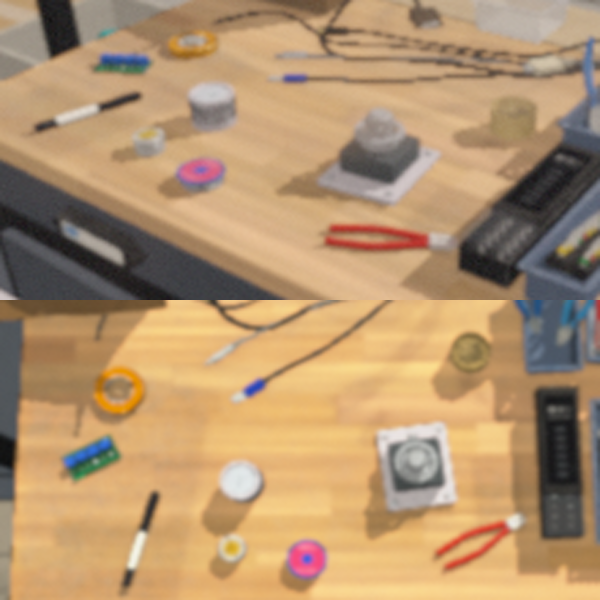

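>>> step_arm(series=[{"translation": [0, -45, 17], "rot": [0, 0, 0]}, {"translation": [0, -90, 34], "rot": [0, 0, 0]}, {"translation": [0, -135, 51], "rot": [0, 0, 0]}, {"translation": [0, -180, 68], "rot": [0, 0, 0]}, {"translation": [0, -190, 72], "rot": [0, 0, 0]}])

```text
t: 0.65
ee_pos: [0.2496, 0.4174, 0.2299]
ee_rot: [[-0.002, 0.382, 0.924], [-0.003, 0.924, -0.382], [-1.0, -0.003, -0.001]]
wrist_force: [-0.3, 0.3, -0.5]
grip_width: 0.0852
```

>>> step_arm(series=[{"translation": [0, -26, 38], "rot": [0, 0, 0]}, {"translation": [0, -52, 76], "rot": [-0.1, 0, 0]}, {"translation": [0, -78, 114], "rot": [-0.2, 0, 0]}, {"translation": [0, -104, 152], "rot": [-0.3, 0, 0]}, {"translation": [0, -130, 190], "rot": [-0.39, 0, 0]}])

```text
t: 1.15
ee_pos: [0.3782, 0.2276, 0.2317]
ee_rot: [[0.001, -0.005, 1.0], [0.001, 1.0, 0.005], [-1.0, 0.001, 0.001]]
wrist_force: [0.6, 0.3, 0.4]
grip_width: 0.0855
```

>>> step_arm(series=[{"translation": [0, -40, 25], "rot": [0, 0, 0]}, {"translation": [0, -80, 50], "rot": [0, 0, 0]}, {"translation": [0, -120, 75], "rot": [0, 0, 0]}, {"translation": [0, -159, 100], "rot": [0, 0, 0]}, {"translation": [0, -159, 100], "rot": [0, 0, 0]}])

```text
t: 1.65
ee_pos: [0.48, 0.0659, 0.2316]
ee_rot: [[0.002, 0.006, 1.0], [-0.001, 1.0, -0.006], [-1.0, -0.001, 0.002]]
wrist_force: [0.8, 0.5, -0.5]
grip_width: 0.0853
```

Run:
```python
from h import *
i=eyes.camera_info('wrist'); im=eyes.capture('wrist'); cv2.imwrite('pics/w1.png',im[:,:,::-1]); print(robot.get_obs()['ee_pos'], ray('wrist',(256,192),i), proj('wrist',[.481,.069,.042],i),proj('wrist',[.508,-.15,.08],i))
```

```text
[0.47865523 0.06787688 0.23131242] (array([0.39925514, 0.06592313, 0.37333186]), array([ 0.3245191 ,  0.00159115, -0.94587781])) [258.0652139  165.64084121] [ 75.913214  198.9695053]
```

View pics/w1.png

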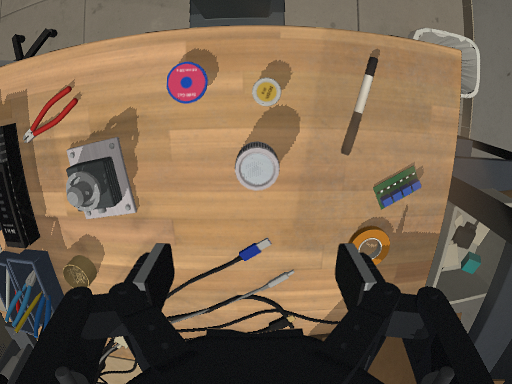

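Run:
```python
from h import *
w=cv2.imread('pics/w1.png'); t=cv2.imread('pics/top0.png')
def z(im,x,y,n,s): return cv2.resize(im[y-n:y+n,x-n:x+n],(s,s),interpolation=2)
cv2.imwrite('pics/z1.png',np.vstack([np.hstack([z(w,258,168,30,300),z(w,95,185,45,300)]),np.hstack([z(t,202,213,15,300),z(t,268,206,22,300)])]))
```

```text
(no output)
```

View pics/z1.png

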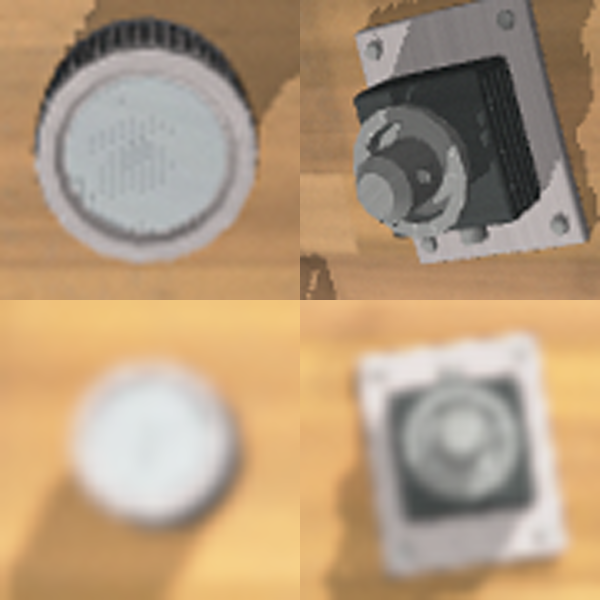

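Run:
```python
from h import *
i=eyes.camera_info('wrist')
print('cell w',onplane('wrist',(257.5,169),.042,i),'top',onplane('top',(187+15.4,198+14.4),.042))
print('size',onplane('wrist',(235.6,169),.042,i)-onplane('wrist',(279.4,169),.042,i))
# spigot tip
print('spig w',onplane('wrist',(50+38.2*.3*1,140+59),.08,i),'tip w',onplane('wrist',(50+384/10*.3*2.2,140+195*.3),.08,i),'top',onplane('top',(246+160*44/300,184+137*44/300),.08))
o=robot.get_obs();print(o['ee_pos'],np.round(o['ee_rot'],4).tolist())
```

```text
cell w [0.48318571 0.07066423 0.042     ] top [0.48273266 0.06721465 0.042     ]
size [-2.13986165e-04 -5.04216906e-02 -5.55111512e-17]
spig w [ 0.50667412 -0.17039543  0.08      ] tip w [ 0.50583044 -0.14791703  0.08      ] top [ 0.50488461 -0.15439306  0.08      ]
[0.47865523 0.06787688 0.23131242] [[-0.0001, 0.0043, 1.0], [0.0003, 1.0, -0.0043], [-1.0, 0.0003, -0.0001]]
```

>>> step_arm(series=[{"translation": [45, 1, 4], "rot": [0, 0, 0]}, {"translation": [90, 1, 4], "rot": [0, 0, 0]}, {"translation": [135, 1, 4], "rot": [0, 0, 0]}, {"translation": [175, 1, 4], "rot": [0, 0, 0]}, {"translation": [200, 1, 4], "rot": [0, 0, 0]}])

```text
t: 2.2
ee_pos: [0.4786, 0.0725, 0.028]
ee_rot: [[-0.005, -0.002, 1.0], [0.001, 1.0, 0.002], [-1.0, 0.001, -0.005]]
wrist_force: [-0.6, 0.1, -0.7]
grip_width: 0.0854
```

>>> step_arm(series=[{"translation": [12, 0, 0], "rot": [0, 0, 0]}, {"translation": [22, 0, 0], "rot": [0, 0, 0]}, {"translation": [22, 0, 0], "rot": [0, 0, 0]}])

```text
t: 2.5
ee_pos: [0.481, 0.0714, 0.009]
ee_rot: [[-0.001, -0.001, 1.0], [0.0, 1.0, 0.001], [-1.0, 0.0, -0.001]]
wrist_force: [0.8, 0.1, -0.1]
grip_width: 0.0853
```

>>> step_arm(jaw=40, series=[{"translation": [0, 0, 0], "rot": [0, 0, 0]}, {"translation": [0, 0, 0], "rot": [0, 0, 0]}, {"translation": [0, 0, 0], "rot": [0, 0, 0]}, {"translation": [0, 0, 0], "rot": [0, 0, 0]}, {"translation": [0, 0, 0], "rot": [0, 0, 0]}])

```text
t: 3.0
ee_pos: [0.483, 0.0705, 0.0113]
ee_rot: [[0.004, -0.0, 1.0], [-0.001, 1.0, 0.0], [-1.0, -0.001, 0.004]]
wrist_force: [-1.5, -0.2, 5.7]
grip_width: 0.0504
```

>>> step_arm(jaw=85, series=[{"translation": [0, 0, 0], "rot": [0, 0, 0]}, {"translation": [0, 0, 0], "rot": [0, 0, 0]}, {"translation": [0, 0, 0], "rot": [0, 0, 0]}, {"translation": [0, 0, 0], "rot": [0.14, 0, 0]}, {"translation": [0, 0, 0], "rot": [0.28, 0, 0]}])

```text
t: 3.5
ee_pos: [0.481, 0.0709, 0.0091]
ee_rot: [[-0.0, 0.282, 0.96], [0.0, 0.96, -0.282], [-1.0, -0.0, -0.0]]
wrist_force: [0.6, -0.9, -0.8]
grip_width: 0.0852
```

>>> step_arm(series=[{"translation": [0, 0, 0], "rot": [0.14, 0, 0]}, {"translation": [0, 0, 0], "rot": [0.28, 0, 0]}, {"translation": [0, 0, 0], "rot": [0.42, 0, 0]}, {"translation": [0, 0, 0], "rot": [0.56, 0, 0]}, {"translation": [0, 0, 0], "rot": [0.7, 0, 0]}])

```text
t: 4.0
ee_pos: [0.481, 0.0709, 0.0091]
ee_rot: [[-0.001, 0.834, 0.552], [0.0, 0.552, -0.834], [-1.0, -0.0, -0.0]]
wrist_force: [0.2, 0.1, -0.9]
grip_width: 0.0848
```

>>> step_arm(series=[{"translation": [0, 0, 0], "rot": [0.14, 0, 0]}, {"translation": [0, 0, 0], "rot": [0.28, 0, 0]}, {"translation": [0, 0, 0], "rot": [0.42, 0, 0]}, {"translation": [0, 0, 0], "rot": [0.56, 0, 0]}, {"translation": [0, 0, 0], "rot": [0.59, 0, 0]}])

```text
t: 4.5
ee_pos: [0.481, 0.0708, 0.0091]
ee_rot: [[-0.0, 1.0, -0.0], [0.0, -0.0, -1.0], [-1.0, -0.0, -0.0]]
wrist_force: [0.3, 0.6, 0.4]
grip_width: 0.0853
```

>>> step_arm(jaw=40, series=[{"translation": [0, 0, 0], "rot": [0, 0, 0]}, {"translation": [0, 0, 0], "rot": [0, 0, 0]}, {"translation": [0, 0, 0], "rot": [0, 0, 0]}, {"translation": [0, 0, 0], "rot": [0, 0, 0]}, {"translation": [0, 0, 0], "rot": [0, 0, 0]}])

```text
t: 5.0
ee_pos: [0.4827, 0.0707, 0.0103]
ee_rot: [[0.003, 1.0, 0.002], [-0.0, 0.002, -1.0], [-1.0, 0.003, 0.0]]
wrist_force: [1.1, 0.6, 5.8]
grip_width: 0.0503
```

>>> step_arm(series=[{"translation": [-10, 0, 0], "rot": [0, 0, 0]}, {"translation": [-40, 0, 0], "rot": [0, 0, 0]}, {"translation": [-80, 0, 0], "rot": [0, 0, 0]}, {"translation": [-115, 0, 0], "rot": [0, 0, 0]}, {"translation": [-130, 0, 0], "rot": [0, 0, 0]}])

```text
t: 5.5
ee_pos: [0.4818, 0.0709, 0.1423]
ee_rot: [[0.003, 1.0, 0.001], [-0.0, 0.001, -1.0], [-1.0, 0.003, 0.0]]
wrist_force: [0.6, 0.1, -2.1]
grip_width: 0.0506
```

>>> step_arm(series=[{"translation": [0, 10, 35], "rot": [0, 0, 0]}, {"translation": [0, 20, 70], "rot": [0, 0, 0]}, {"translation": [0, 24, 90], "rot": [0, 0, 0]}, {"translation": [0, 24, 90], "rot": [0, 0, 0]}, {"translation": [0, 24, 90], "rot": [0, 0, 0]}])

```text
t: 6.0
ee_pos: [0.504, -0.0189, 0.1383]
ee_rot: [[-0.003, 1.0, -0.0], [0.001, -0.0, -1.0], [-1.0, -0.003, -0.001]]
wrist_force: [0.0, -0.0, -2.6]
grip_width: 0.0504
```

Run:
```python
from h import *
i=eyes.camera_info('wrist'); im=eyes.capture('wrist'); cv2.imwrite('pics/w2.png',im[:,:,::-1]); o=robot.get_obs(); print(o['ee_pos'],o['wrist_force'])
p=proj('wrist',[.505,-.151,.08],i); print(p)
np.save('w2i.npy',i,allow_pickle=True)
x,y=map(int,p); x0,y0=max(x-60,0),max(y-60,0); print(x0,y0)
cv2.imwrite('pics/w2z.png',cv2.resize(im[y0:y0+120,x0:x0+120,::-1],(600,600),interpolation=2))
```

```text
[ 0.5040456  -0.01842322  0.13836484] [-0.94082343  1.12115768 -2.46347755]
[255.67335529 336.08205253]
195 276
```

View pics/w2.png

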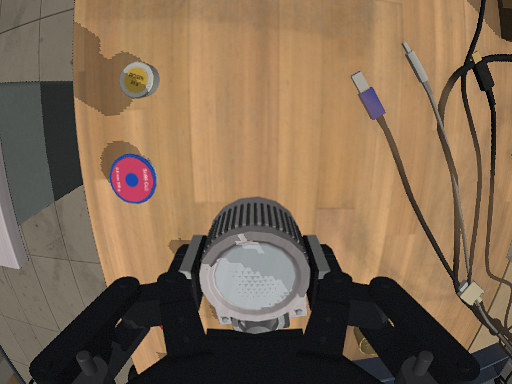

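View pics/w2z.png

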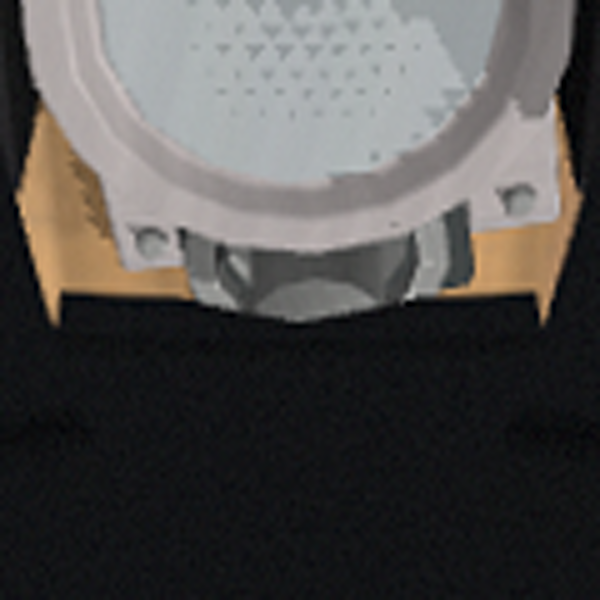

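>>> step_arm(series=[{"translation": [-10, 0, 45], "rot": [0, 0, 0]}, {"translation": [-20, 0, 90], "rot": [0, 0, 0]}, {"translation": [-30, 0, 135], "rot": [0, 0, 0]}, {"translation": [-40, 0, 180], "rot": [0, 0, 0]}, {"translation": [-45, 0, 215], "rot": [0, 0, 0]}])

```text
t: 6.55
ee_pos: [0.5056, -0.2352, 0.1851]
ee_rot: [[0.001, 1.0, 0.002], [-0.0, 0.002, -1.0], [-1.0, 0.001, 0.0]]
wrist_force: [-0.3, -0.5, -2.1]
grip_width: 0.0503
```

>>> step_arm(series=[{"translation": [0, 0, 0], "rot": [0, 0, 0]}, {"translation": [0, 0, 0], "rot": [0, 0, 0]}, {"translation": [0, 0, 0], "rot": [0, 0, 0]}])

```text
t: 6.85
ee_pos: [0.5051, -0.2322, 0.1833]
ee_rot: [[-0.002, 1.0, 0.003], [0.002, 0.003, -1.0], [-1.0, -0.002, -0.002]]
wrist_force: [-0.5, -0.7, -2.8]
grip_width: 0.0504
```

Run:
```python
from h import *
i=eyes.camera_info('wrist'); im=eyes.capture('wrist'); cv2.imwrite('pics/w3.png',im[:,:,::-1]); o=robot.get_obs(); print(o['ee_pos'],o['ee_rot'],o['wrist_force'])
p=proj('wrist',[.505,-.151,.08],i); print(p,i)
np.save('w3i.npy',i,allow_pickle=True)
x,y=map(int,p); x0,y0=max(x-60,0),max(y-60,0); print(x0,y0)
cv2.imwrite('pics/w3z.png',cv2.resize(im[y0:y0+120,x0:x0+120,::-1],(600,600),interpolation=2))
```

```text
[ 0.50521206 -0.23208691  0.18343677] [[-0.00159663  0.99999407  0.00305267]
 [ 0.00152659  0.0030551  -0.99999417]
 [-0.99999756 -0.00159196 -0.00153145]] [ 0.01819349  0.26999752 -1.41561771]
[254.59462948  92.66600919] {'intrinsics': array([[297.31863964,   0.        , 254.24592192],
       [  0.        , 297.31863964, 189.00344406],
       [  0.        ,   0.        ,   1.        ]]), 'rvec': array([-2.82249756, -0.00341943,  0.00344499]), 'tvec': array([-0.50419479, -0.24796568,  0.26215927])}
194 32
```

View pics/w3.png

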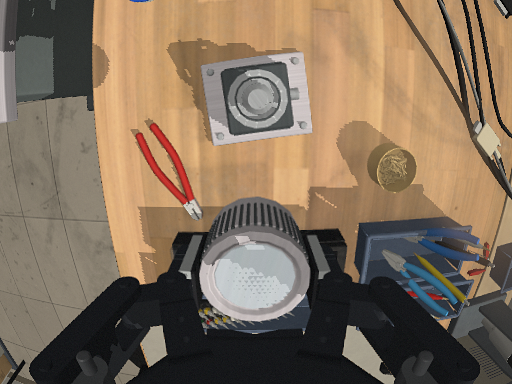

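View pics/w3z.png

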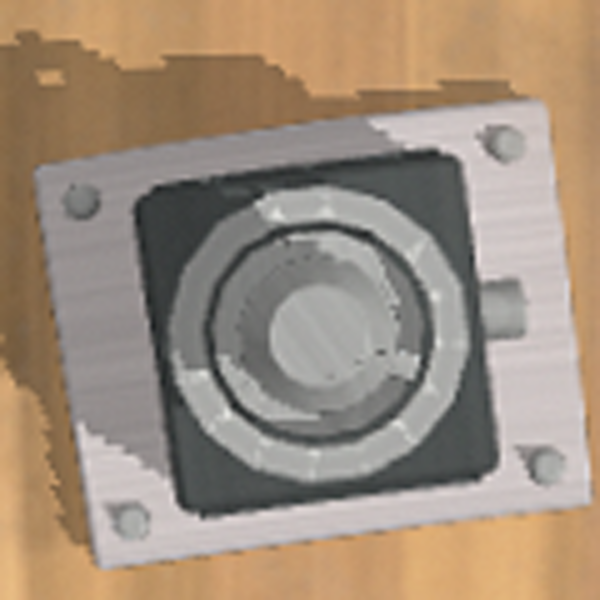

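Run:
```python
from h import *
i=np.load('w3i.npy',allow_pickle=True).item()
print(onplane('wrist',(258.4,99.4),.08,i),onplane('wrist',(258,98.6),.056,i), np.ptp([onplane('wrist',(228,98.6),.056,i)[0],onplane('wrist',(288,98.6),.056,i)[0]]))
im=cv2.imread('pics/w3.png'); z=cv2.resize(im[190:330,185:325],(700,560*700//560),interpolation=2)
cv2.imwrite('pics/w3c.png',z[:600])
# expected cell top at tool axis
print(proj('wrist',[.5052,-.2321,.1834+.032],i))
```

```text
[ 0.50810482 -0.15654577  0.08      ] [ 0.5080103  -0.15624683  0.056     ] 0.05369943695931578
[254.13161337 280.99262382]
```

View pics/w3c.png

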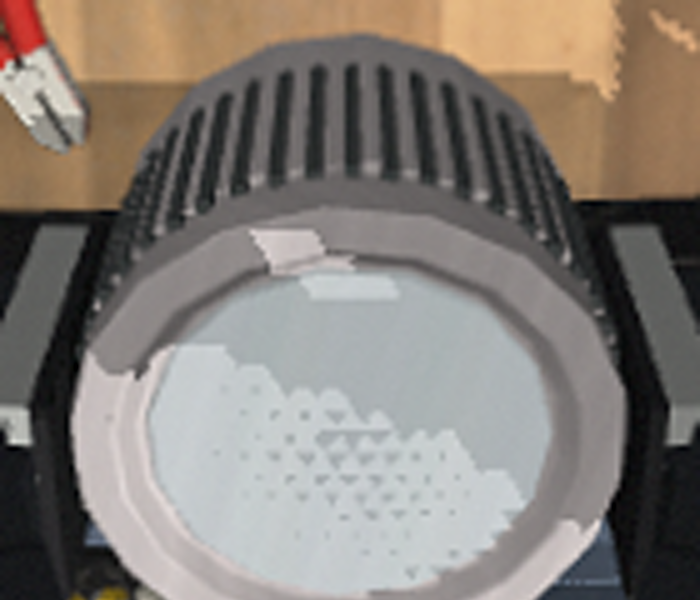

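Run:
```python
from h import *
from scipy.optimize import least_squares
i=np.load('w3i.npy',allow_pickle=True).item()
a=np.linspace(0,2*np.pi,200)
def ext(c):
    p=np.array([proj('wrist',[c[0]+.026*np.cos(t),c[1]+.026*np.sin(t),c[2]],i) for t in a]); return np.array([p[:,0].min(),p[:,0].max(),p[:,1].min()])
obs=np.array([185+72/5,185+627/5,190+208/5]); print(obs,ext([.5052,-.2321,.2154]))
r=least_squares(lambda c:ext(c)-obs,[.505,-.232,.215],diff_step=1e-4); print(r.x,r.fun)
```

```text
[199.4 310.4 231.6] [196.80463355 311.52243363 229.65899906]
[ 0.5055465  -0.23484854  0.21167451] [-6.53699317e-13  6.82121026e-13  2.07478479e-12]
```

>>> step_arm(series=[{"translation": [0, 3, -40], "rot": [0, 0, 0]}, {"translation": [0, 3, -76], "rot": [0, 0, 0]}, {"translation": [40, 3, -76], "rot": [0, 0, 0]}, {"translation": [80, 3, -76], "rot": [0, 0, 0]}, {"translation": [80, 3, -76], "rot": [0, 0, 0]}])

```text
t: 7.4
ee_pos: [0.5038, -0.1538, 0.0981]
ee_rot: [[-0.012, 1.0, 0.004], [0.007, 0.004, -1.0], [-1.0, -0.012, -0.007]]
wrist_force: [-1.6, 1.1, -3.0]
grip_width: 0.0504
```

>>> step_arm(series=[{"translation": [0, 0, 0], "rot": [0, 0, 0]}, {"translation": [2, 0, 0], "rot": [0, 0, 0]}, {"translation": [5, 0, 0], "rot": [0, 0, 0]}, {"translation": [5, 0, 0], "rot": [0, 0, 0]}])

```text
t: 7.8
ee_pos: [0.5092, -0.1586, 0.1006]
ee_rot: [[0.002, 1.0, 0.001], [-0.001, 0.001, -1.0], [-1.0, 0.002, 0.001]]
wrist_force: [-0.4, -0.5, -1.4]
grip_width: 0.0501
```

Run:
```python
from h import *
im=eyes.capture('scene'); o=robot.get_obs(); print(o['ee_pos'],o['wrist_force'])
cv2.imwrite('pics/s4.png',cv2.resize(im[150:240,200:320,::-1],(800,600),interpolation=2))
```

```text
[ 0.50902703 -0.15858827  0.10040851] [-0.6873211  -0.27989987 -1.1973409 ]
```

View pics/s4.png

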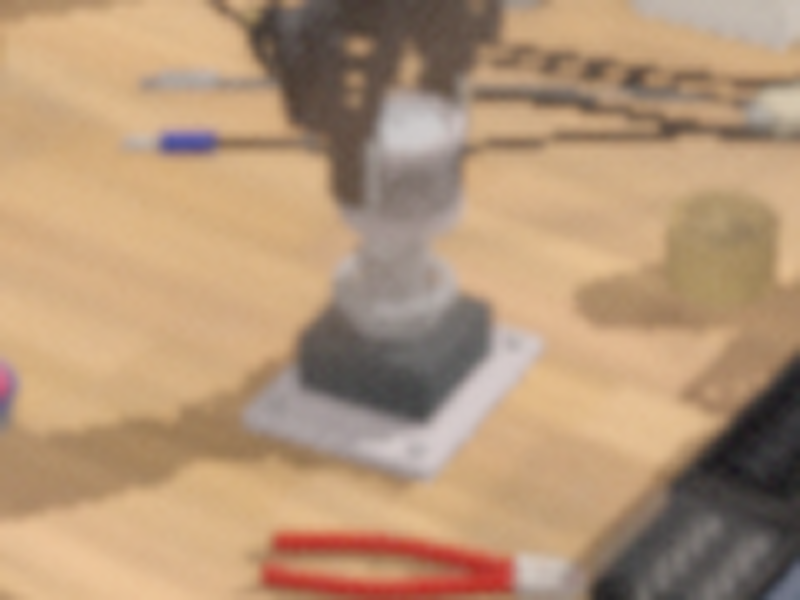

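>>> step_arm(series=[{"translation": [0, -1, -2], "rot": [0, 0, 0]}, {"translation": [5, -1, -2], "rot": [0, 0, 0]}, {"translation": [10, -1, -2], "rot": [0, 0, 0]}, {"translation": [15, -1, -2], "rot": [0, 0, 0]}, {"translation": [15, -1, -2], "rot": [0, 0, 0]}])

```text
t: 8.35
ee_pos: [0.5066, -0.1557, 0.083]
ee_rot: [[-0.002, 1.0, 0.001], [0.001, 0.001, -1.0], [-1.0, -0.002, -0.001]]
wrist_force: [-0.9, 0.7, -1.9]
grip_width: 0.0504
```

>>> step_arm(series=[{"translation": [1, 0, 0], "rot": [0, 0, 0]}, {"translation": [3, 0, 0], "rot": [0, 0, 0]}, {"translation": [3, 0, 0], "rot": [0, 0, 0]}])

```text
t: 8.65
ee_pos: [0.5074, -0.1561, 0.0811]
ee_rot: [[-0.0, 1.0, 0.001], [0.0, 0.001, -1.0], [-1.0, -0.0, -0.0]]
wrist_force: [-0.1, 0.2, -2.8]
grip_width: 0.0505
```

>>> step_arm(series=[{"translation": [1, 0, 0], "rot": [0, 0, 0]}, {"translation": [2, 0, 0], "rot": [0, 0, 0]}, {"translation": [2, 0, 0], "rot": [0, 0, 0]}])

```text
t: 8.95
ee_pos: [0.5074, -0.1561, 0.0792]
ee_rot: [[-0.0, 1.0, 0.001], [0.0, 0.001, -1.0], [-1.0, -0.0, -0.0]]
wrist_force: [0.3, -0.0, -1.7]
grip_width: 0.0503
```

>>> step_arm(series=[{"translation": [1, 0, 0], "rot": [0, 0, 0]}, {"translation": [2, 0, 0], "rot": [0, 0, 0]}, {"translation": [2, 0, 0], "rot": [0, 0, 0]}])

```text
t: 9.25
ee_pos: [0.5077, -0.1563, 0.0782]
ee_rot: [[-0.0, 1.0, 0.001], [-0.0, 0.001, -1.0], [-1.0, -0.0, 0.0]]
wrist_force: [-2.7, 0.8, 4.4]
grip_width: 0.0507
```

>>> step_arm(series=[{"translation": [0.5, 0, 0], "rot": [0.05, 0, 0]}, {"translation": [0.5, 0, 0], "rot": [0.1, 0, 0]}, {"translation": [0.5, 0, 0], "rot": [0.15, 0, 0]}])

```text
t: 9.55
ee_pos: [0.5081, -0.1566, 0.0782]
ee_rot: [[0.001, 0.989, -0.15], [-0.001, -0.15, -0.989], [-1.0, 0.001, 0.001]]
wrist_force: [-2.3, 0.2, 5.5]
grip_width: 0.0502
```

>>> step_arm(series=[{"translation": [0, 0, 0], "rot": [0.05, 0, 0]}, {"translation": [0, 0, 0], "rot": [0.1, 0, 0]}, {"translation": [0, 0, 0], "rot": [0.15, 0, 0]}])

```text
t: 9.85
ee_pos: [0.5082, -0.1566, 0.0782]
ee_rot: [[0.001, 0.955, -0.296], [-0.001, -0.296, -0.955], [-1.0, 0.002, 0.001]]
wrist_force: [-2.0, 1.2, 5.6]
grip_width: 0.0507
```

>>> step_arm(series=[{"translation": [0, 0, 0], "rot": [0.05, 0, 0]}, {"translation": [0, 0, 0], "rot": [0.1, 0, 0]}, {"translation": [0, 0, 0], "rot": [0.15, 0, 0]}])

```text
t: 10.15
ee_pos: [0.5082, -0.1567, 0.0782]
ee_rot: [[0.001, 0.9, -0.435], [-0.001, -0.435, -0.9], [-1.0, 0.002, 0.001]]
wrist_force: [-1.8, 0.3, 5.4]
grip_width: 0.0506
```

>>> step_arm(series=[{"translation": [0, 0, 0], "rot": [0.05, 0, 0]}, {"translation": [0, 0, 0], "rot": [0.1, 0, 0]}, {"translation": [0, 0, 0], "rot": [0.15, 0, 0]}])

```text
t: 10.45
ee_pos: [0.5082, -0.1567, 0.0781]
ee_rot: [[0.001, 0.825, -0.565], [-0.001, -0.565, -0.825], [-1.0, 0.002, 0.0]]
wrist_force: [-1.0, 1.0, 4.9]
grip_width: 0.0505
```

>>> step_arm(series=[{"translation": [0, 0, 0], "rot": [0.05, 0, 0]}, {"translation": [0, 0, 0], "rot": [0.1, 0, 0]}, {"translation": [0, 0, 0], "rot": [0.15, 0, 0]}])

```text
t: 10.75
ee_pos: [0.5082, -0.1569, 0.0778]
ee_rot: [[0.002, 0.731, -0.682], [-0.002, -0.682, -0.731], [-1.0, 0.002, 0.0]]
wrist_force: [-1.7, 0.2, 2.8]
grip_width: 0.0506
```

>>> step_arm(series=[{"translation": [0.5, 0, 0], "rot": [0.03, 0, 0]}, {"translation": [0.5, 0, 0], "rot": [0.06, 0, 0]}])

```text
t: 10.95
ee_pos: [0.5081, -0.1569, 0.0773]
ee_rot: [[0.001, 0.69, -0.724], [-0.002, -0.724, -0.69], [-1.0, 0.002, 0.0]]
wrist_force: [-1.1, -1.1, 3.0]
grip_width: 0.0504
```

>>> step_arm(series=[{"translation": [0, 0, 0], "rot": [0.03, 0, 0]}, {"translation": [0, 0, 0], "rot": [0.06, 0, 0]}])

```text
t: 11.15
ee_pos: [0.5072, -0.1559, 0.0757]
ee_rot: [[-0.0, 0.644, -0.765], [0.001, -0.765, -0.644], [-1.0, -0.001, -0.0]]
wrist_force: [-1.1, 0.2, -2.2]
grip_width: 0.0506
```

>>> step_arm(series=[{"translation": [0, 0, 0], "rot": [0.03, 0, 0]}, {"translation": [0, 0, 0], "rot": [0.06, 0, 0]}])

```text
t: 11.35
ee_pos: [0.5071, -0.1558, 0.0755]
ee_rot: [[-0.001, 0.597, -0.802], [0.001, -0.802, -0.597], [-1.0, -0.001, 0.0]]
wrist_force: [-0.7, 1.0, -2.3]
grip_width: 0.0502
```

>>> step_arm(series=[{"translation": [1, 0, 0], "rot": [0, 0, 0]}, {"translation": [3, 0, 0], "rot": [0, 0, 0]}, {"translation": [5, 0, 0], "rot": [0, 0, 0]}, {"translation": [5, 0, 0], "rot": [0, 0, 0]}])

```text
t: 11.75
ee_pos: [0.5072, -0.1559, 0.0708]
ee_rot: [[-0.001, 0.599, -0.801], [0.0, -0.801, -0.599], [-1.0, -0.001, 0.0]]
wrist_force: [0.2, -0.3, -1.5]
grip_width: 0.0503
```

>>> step_arm(series=[{"translation": [1, 0, 0], "rot": [0, 0, 0]}, {"translation": [3, 0, 0], "rot": [0, 0, 0]}, {"translation": [4, 0, 0], "rot": [0, 0, 0]}, {"translation": [4, 0, 0], "rot": [0, 0, 0]}])

```text
t: 12.15
ee_pos: [0.5073, -0.1561, 0.0671]
ee_rot: [[-0.0, 0.599, -0.801], [0.0, -0.801, -0.599], [-1.0, -0.0, 0.0]]
wrist_force: [0.3, 0.2, -2.8]
grip_width: 0.0505
```

>>> step_arm(series=[{"translation": [1, 0, 0], "rot": [0, 0, 0]}, {"translation": [2, 0, 0], "rot": [0, 0, 0]}, {"translation": [3, 0, 0], "rot": [0, 0, 0]}, {"translation": [3, 0, 0], "rot": [0, 0, 0]}])

```text
t: 12.55
ee_pos: [0.5076, -0.1562, 0.0647]
ee_rot: [[0.0, 0.599, -0.801], [-0.0, -0.801, -0.599], [-1.0, 0.0, -0.0]]
wrist_force: [-1.3, 1.0, 2.8]
grip_width: 0.0506
```

>>> step_arm(series=[{"translation": [1, 0, 0], "rot": [0, 0, 0]}, {"translation": [2, 0, 0], "rot": [0, 0, 0]}, {"translation": [3, 0, 0], "rot": [0, 0, 0]}, {"translation": [3, 0, 0], "rot": [0, 0, 0]}])

```text
t: 12.95
ee_pos: [0.5076, -0.1562, 0.0617]
ee_rot: [[0.0, 0.599, -0.801], [0.0, -0.801, -0.599], [-1.0, 0.0, -0.0]]
wrist_force: [-2.5, 1.7, 5.5]
grip_width: 0.0505
```

>>> step_arm(series=[{"translation": [1, 0, 0], "rot": [0, 0, 0]}, {"translation": [2, 0, 0], "rot": [0, 0, 0]}, {"translation": [2, 0, 0], "rot": [0, 0, 0]}])

```text
t: 13.25
ee_pos: [0.5076, -0.1562, 0.0604]
ee_rot: [[-0.0, 0.599, -0.801], [0.0, -0.801, -0.599], [-1.0, -0.0, 0.0]]
wrist_force: [-4.9, 2.0, 9.3]
grip_width: 0.0504
```

>>> step_arm(series=[{"translation": [0.5, -0.3, 0.2], "rot": [0, 0, 0]}, {"translation": [1, -0.3, 0.2], "rot": [0, 0, 0]}, {"translation": [1, -0.3, 0.2], "rot": [0, 0, 0]}])

```text
t: 13.55
ee_pos: [0.5076, -0.1562, 0.0603]
ee_rot: [[-0.0, 0.599, -0.801], [0.0, -0.801, -0.599], [-1.0, -0.0, 0.0]]
wrist_force: [-5.5, 2.3, 12.8]
grip_width: 0.0505
```

>>> step_arm(series=[{"translation": [0.5, 0, 0], "rot": [0, 0, 0]}, {"translation": [1, 0, 0], "rot": [0, 0, 0]}, {"translation": [1, 0, 0], "rot": [0, 0, 0]}])

```text
t: 13.85
ee_pos: [0.5077, -0.1562, 0.0603]
ee_rot: [[-0.001, 0.599, -0.801], [0.0, -0.801, -0.599], [-1.0, -0.0, 0.0]]
wrist_force: [-8.0, 3.8, 18.3]
grip_width: 0.0502
```

Run:
```python
from h import *
im=eyes.capture('scene'); o=robot.get_obs(); print(o['t'],o['ee_pos'],o['wrist_force'],o['wrist_torque'],o['grip_width'])
w=eyes.capture('wrist')
cv2.imwrite('pics/s5.png',np.hstack([cv2.resize(im[150:240,200:320,::-1],(400,300),interpolation=2),cv2.resize(w[:,:,::-1],(400,300))]))
```

```text
13.9 [ 0.50766359 -0.15620217  0.06031157] [-8.45631863  5.26053847 18.57413809] [ 0.65895111  1.34728748 -0.05344455] 0.05051939772547462
```

View pics/s5.png

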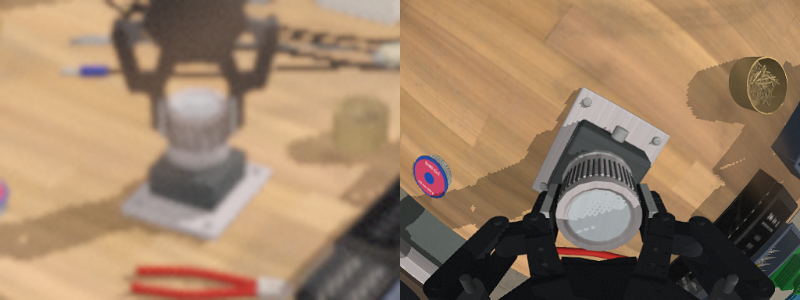

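>>> step_arm(series=[{"translation": [0, 0, 0], "rot": [0, 0, 0]}, {"translation": [0, 0, 0], "rot": [0, 0, 0]}, {"translation": [0, 0, 0], "rot": [0, 0, 0]}, {"translation": [0, 0, 0], "rot": [0, 0, 0]}, {"translation": [0, 0, 0], "rot": [0, 0, 0]}])

```text
t: 14.45
ee_pos: [0.5077, -0.1562, 0.0603]
ee_rot: [[-0.001, 0.599, -0.801], [0.0, -0.801, -0.599], [-1.0, -0.0, 0.0]]
wrist_force: [-8.6, 4.6, 18.2]
grip_width: 0.0506
```

```bash
python3 -c "
from workcell import robot
print(robot.hand_in())"
```

```text
the job is handed in; nothing more can be done
None
```

The filter cell is on the camera and pushed fully home, still held in the gripper; I handed the job in at about 14.5 s. The hand-in reports no verdict, so what follows is from my own readings.

- **What I did:** I gripped the cell twice, at right angles, to centre it. Then I lowered it over the spigot until it met the pin tops (tool at 78.2 mm). I turned it about 0.9 rad until the keyways dropped, then pushed it down through the spring ring.
- **Height:** the tool came down 17.9 mm from the pin tops to its final height, against the 18 mm expected. It then stayed at 60.3 mm while the push rose, so the cell is on the seat.
- **Force:** the last reading was about 18 N upward at the wrist, plus about 10 N sideways. The sideways part grew with the push and a 0.4 mm sideways correction did not remove it. The total is well under 60 N.
- **Hold and tilt:** the fingers read 50.5 mm on the 52 mm cell, and the tool was vertical and still for the last half second.
- **Disagreement:** the cameras put the mount's axis up to about 9 mm apart. I used the closest view, from the wrist camera directly above, and the fit agreed with it to within about 1 mm.
- **Bystanders:** I moved nothing but the cell. The last pictures show no disturbed bystanders, but I did not measure their positions again.

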